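# Mount the small telescope on its worm-driven head and raise it one division

### The job

Set the small telescope on the altitude head with its foot plate flat on the sprung carrier and its wide objective end to the side the disc's pointer points to, press it down until the two spring catches snap over the plate, and let go of it. Then wind the worm crank clockwise until the pointer stands at the first long mark above the broad level mark (15 degrees), and leave everything there. Keep the telescope upright while you carry it and do not disturb the other things on the table.

Things in the scene. Friction and masses are not known exactly. Their poses are not given: they have to be found in the camera images.
- head: grey altitude head fixed to the table, base 232 x 170 mm: worm gearbox at its -x end, fork arm with graduated white disc on its +x face, tilting aluminium cradle between them. Origin at table height under the cradle's middle; tilt axis along the head's x, 85 mm up; yaw within 0.3 rad of 0. Disc (112 mm): black bars, short every 5 degrees, long every 15, the broadest (level) on the +y side
- cradle (a joint): tilt of the cradle, rad: 0 = level, positive = its +y end raised. The black pointer in front of the disc turns with it and points to +y at level. Starts within 0.07 of level; the first long mark above level is 0.262. Only the worm moves it (one crank turn = 5 degrees = 0.0873 rad); it stays where the crank is left
- cradle_axis (a point): point on the tilt axis in the middle of the cradle, 85 mm above the table; its axes tilt with the cradle: x along the tilt axis, y along the mounted telescope, z up out of the carrier
- carrier_top (a point): middle of the top of the sprung carrier, a black plate 50 x 84 mm in the cradle, axes as cradle_axis, level with the tilt axis when raised. The telescope's foot plate lies flat on it. End stops at y = +-47.5 mm leave 2.5 mm at each end of the foot plate; their lips, 12 mm above the raised carrier, flare outwards. The catches' bevelled noses, 34 mm from the middle at the top, centre its long edges (x)
- carrier (a joint): how far the carrier is pressed down, m: 0 raised, 0.017 at its stop. Its spring takes 7.5 N at first and 12 N at the end: the telescope's weight alone does not sink it. At 0.0155 two steel catches, one at each long side of the foot plate, snap over its 8 mm edge and hold it there (reads about 0.0155 when latched). Takes 10 to 15 N besides the telescope's weight
- crank (a joint): angle of the worm crank, rad, growing clockwise seen from above, which raises the cradle (cradle = crank / 72, so 18.85 is 15 degrees). Needs about 1 N at the handle. Free from -10 to 48
- crank_axis (a point): point on the crank's upright axis, above the worm housing, 162 mm above the table (handle height); axes as the head
- handle_grip (a point): grip point of the crank's black upright handle, 162 mm above the table and 27 mm above the handle's foot. Round, 19 mm across, 47 mm tall, free all round; revolves freely on its own pin, so the point's axes may turn. It travels in a level circle of 45 mm radius about crank_axis, over the gearbox; the crank arm lies 127 to 134 mm above the table
- scope: small white refractor telescope, 227 mm long, 113 mm tall, 0.45 to 0.65 kg, standing on its aluminium foot plate, 54 x 90 (along y) x 8 mm. Origin under the plate's middle, z up, y along the tube towards the objective (wide 66 mm dew shield; black focuser at the other end). Tube 52 mm across, axis 58 mm up; two 66 mm rings at y = +-38 mm. Its y axis starts within 0.7 rad of the head's
- scope_grip (a point): middle of the carrying bar on top of the telescope, its point of balance: bar 20 mm wide (x), 104 mm long (y), 16 mm tall, its middle 105 mm above the plate's underside, its underside 13 mm above the tube, free between the rings for 31 mm either way in y. Axes as the scope. Grip it firmly and move smoothly: in a weak pinch it swings about the bar
- scope_objective (a point): centre of the objective (front end of the dew shield), 108 mm along +y from the scope's origin and 58 mm up
- phone: bystander: black phone lying flat, 75 x 155 x 9 mm, origin under its middle
- mug: bystander: white mug, 82 mm across, 85 mm tall, origin under its middle
- patch_box: bystander: small open grey puncture kit box, 95 x 60 x 28 mm, origin under its middle
- pump: bystander: bicycle hand pump lying flat, 205 mm long along its x, 26 mm thick
- glue: bystander: green glue tube lying flat, about 110 x 22 x 14 mm along its x
- torch: bystander: black torch lying flat, 125 mm long along its x, 38 mm thick
- spanner: bystander: steel spanner lying flat, 170 mm long along its x

How it is judged (in metres and radians):
On the way, in this order (a step that is already met when the one before it is completed fails the run):
1. the telescope is caught in the carrier (pressed down past the catches, objective on the pointer side) and let go, the cradle still below 11 degrees (value of joint carrier above 0.0135 m and distance between scope and carrier_top below 0.006 m and y of scope_objective in the frame of cradle_axis above 0.09 m and contact force between the fingers and scope below 0.1 N and value of joint cradle below 0.19 rad), for 0.2 s.
2. the worm has brought the pointer to the 15 degree mark (value of joint cradle between 0.236 and 0.288 rad), for 0.2 s.
At the end, for the whole second after the job is handed in: the cradle stands at 15 degrees (0.262 rad) within 1.5 degrees (0.026), with the telescope latched in it at rest: carrier down more than 13.5 mm, the scope's origin within 6 mm of the carrier's top, the objective on the pointer (+y) side, nothing held (all of step 2 and value of joint carrier above 0.0135 m and distance between scope and carrier_top below 0.006 m and y of scope_objective in the frame of cradle_axis above 0.09 m and linear speed of scope below 0.02 m/s); the robot touches nothing.
It fails at once if the telescope is tipped more than 35 degrees (angle between scope's own z axis and vertical above 0.61 rad).
It fails at once if a bystander (phone, mug, puncture kit, pump, glue, torch or spanner) is pushed more than 30 mm (distance of any of phone, mug, patch_box, pump, glue, torch, spanner from where it was at the start of the episode above 0.03 m).
It also fails if it takes over 67 s, if anything falls off the work surface, if the arm or the gripper's body presses on something with over 40 N, if the wrist force passes 120 N, or if a joint passes its speed limit or range.

### The arm

A 6-joint arm with a two-finger parallel gripper is mounted at the origin on the work surface. World frame = base frame: x ahead of the robot, y to its left, z up, the work surface at z = 0. Lengths are in m, angles in degrees, forces in N, time in s.
With the tool pointing down it reaches from about 0.325 to 0.925 m from the base axis. Payload 3.1 kg.
Tool frame: the origin (TCP) lies midway between the tips of the shut fingers; the grasp point (between the pads) lies 19 mm behind it (arm.grip_point_offset is the distance from the TCP to the grasp point, in m); z points along the fingers, y is the line along which they close (so a half turn about z gives the same grasp; the last joint's range is limited). The gripper opens to 85 mm and grips with 20 to 120 N. Pads are 22 mm wide; open, the fingers measure 114 mm over their backs; the gripper's body (76 mm by 85 mm) begins 54 mm behind the grasp point. The pads swing forward as they close: fully open they stand 13 mm farther back than shut.
Start: joints at [-79.882, 12.427, 92.441, -0, 75.132, -6.429], TCP at [0.178, -0.599, 0.231] pointing down, gripper open.
Joint ranges: [-157.48, 157.48], [-44.54, 120.13], [17.64, 146.25], [-64.5, 244.5], [7.68, 150.69], [-147.95, 147.95]. Speed limits (degrees/s): [159.86, 159.86, 180, 180, 180, 180].

### API

Orientations are given as a 3x3 rotation matrix whose columns are the frame's x, y, z axes.
In Python, from station import status, eyes, sign_off, arm gives the robot as it stands. The module is installed in compiled form; this text tells all that it offers.
- The arm moves only by the shell command python3 -m inch 'ROWS'. ROWS is JSON, a list of rows, each an object with "claw": the finger opening in cm, from 0 to 8.54; "offset": the shift along the tool's x, y, z in cm, a list of three; "spin": the turn about the tool's z in degrees. In form: [{"claw": claw, "offset": [tx, ty, tz], "spin": spin}, ...]. A call has 1 to 20 rows; each row shifts and turns the commanded pose from where the row before left it, along the tool's axes as they then stand; what a row does not reach is not made up. A row lasts 1/10 s, in which the tool goes at most 50 mm and 8.59 degrees, less where a joint would pass 70% of its speed; a pose out of reach is approached as far as the arm can. A call is refused whole if a number of a shift passes 5 or a number of a turn 8.59, either way. A call with a gripper value outside its range is refused whole. The fingers move at their own pace and stop on an object; the grip force is fixed at half the most. Time passes only in rows, so rows that do not move let the fingers close. It gives the time, the measured TCP pose, the force, the opening and the grip force at its end, in the units of the state.
- status.get_obs(): the state, without advancing time (a new reading comes with each control period).
- eyes.grab_frame(name): name is "scene" or "top"; returns the picture (420x560x3 uint8, red, green, blue); there is no depth.
- eyes.camera_info(name): a dict with "camera_matrix" (3x3 intrinsics, pixels), "k1" (the pictures are not rectified: a ray, as slopes to the right and down, at radius r is drawn at 1 + k1 r^2 times it, then the intrinsics apply), "rvec" (rotation vector, rad) and "tvec" (3), from world to camera coordinates, as OpenCV has them. Camera axes: x right, y down, z forward; pixel columns grow to the right and rows downward; lengths in m; the calibration is good to about 2 mm. A picture is of the moment at which its call begins. camera_info takes no time and is no camera call.
- sign_off(): hands the job in; it is judged then, once.
The state is a dict: "clock": time; "qpos": joint angles; "joint_velocities": joint speeds; "joint_efforts": joint torques, N m; "ee_pos": TCP position; "ee_rot": TCP orientation; "force": force on the tool from outside, world axes, zero at the start; "wrist_torque": the same for the moment, N m; "finger_gap": opening from 0.0 (shut) to 1.0 (fully open); "gripper_force": force on a finger pad.
Only numpy, scipy, OpenCV 4.12 (cv2) and the standard library are available. Lean on these libraries where they do the work, as an engineer would, in place of code of your own. Each camera call takes 0.05 s, during which the arm holds its last target. There are 200 camera calls.

## Working session

There is one attempt and no reset: what is moved stays moved. The work goes in short steps, Python scripts to look and compute and a shell command to move; the robot and the scene stay as the last step left them, time stands still between calls to the robot, and variables do not carry over. Pictures are saved under pics/ and viewed, at most 10 in all, crops included, and the job is handed in when it is done.

```bash
mkdir -p pics
cat > h.py <<'E'
import numpy as np, cv2
from station import status, eyes, sign_off, arm
def cam(n):
    c=eyes.camera_info(n); K=np.array(c["camera_matrix"],float); R=cv2.Rodrigues(np.array(c["rvec"],float))[0]; t=np.array(c["tvec"],float).ravel()
    return K,c["k1"],R,t
def proj(n,P):
    K,k,R,t=cam(n); p=np.atleast_2d(P)@R.T+t; s=p[:,:2]/p[:,2:]; s=s*(1+k*(s**2).sum(1,keepdims=True)); return s@K[:2,:2].T+K[:2,2]
def ray(n,uv):
    K,k,R,t=cam(n); d=cv2.undistortPoints(np.array([[uv]],float),K,np.array([k,0,0,0.]))[0,0]
    return -R.T@t, R.T@np.array([d[0],d[1],1])
def onz(n,uv,z):
    o,d=ray(n,uv); return o+d*(z-o[2])/d[2]
def two(n1,u1,n2,u2):
    o1,d1=ray(n1,u1);o2,d2=ray(n2,u2); A=np.c_[d1,-d2]; s=np.linalg.lstsq(A,o2-o1,rcond=None)[0]
    a=o1+d1*s[0];b=o2+d2*s[1]; return (a+b)/2,np.linalg.norm(a-b)
def grab(n,f):
    im=eyes.grab_frame(n); cv2.imwrite(f"pics/{f}.png",im[:,:,::-1]); return im
E
python3 - <<'E'
from h import *
for n in("scene","top"):
    im=grab(n,n+"0"); K,k,R,t=cam(n); print(n,-R.T@t,R[2],K[0,0],k)
o=status.get_obs(); print(o["clock"],o["ee_pos"],o["ee_rot"],arm.grip_point_offset)
E
```

```text
scene [ 0.99699159 -0.66617163  1.27407232] [-0.29153196  0.48431412 -0.8248933 ] 526.2748544632674 0.056661080940462884
top [ 0.30944493 -0.01524657  1.72510546] [ 0.16805346  0.00266464 -0.98577428] 486.0347756778176 -0.007741553271577731
0.1 [ 0.17789353 -0.59837941  0.23009919] [[ 9.58578531e-01  2.84828114e-01 -3.82434455e-04]
 [ 2.84828266e-01 -9.58576163e-01  2.14466898e-03]
 [ 2.44269466e-04 -2.16476178e-03 -9.99997627e-01]] 0.0187
```

View pics/top0.png

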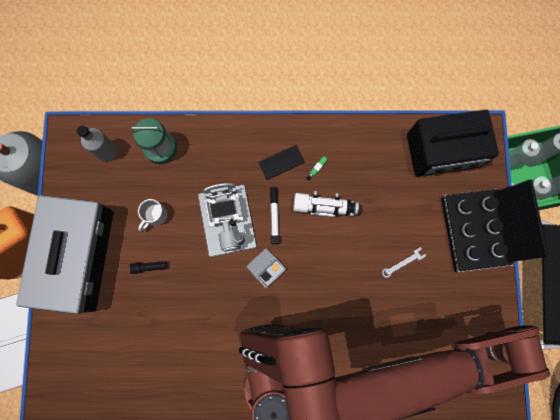

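View pics/scene0.png

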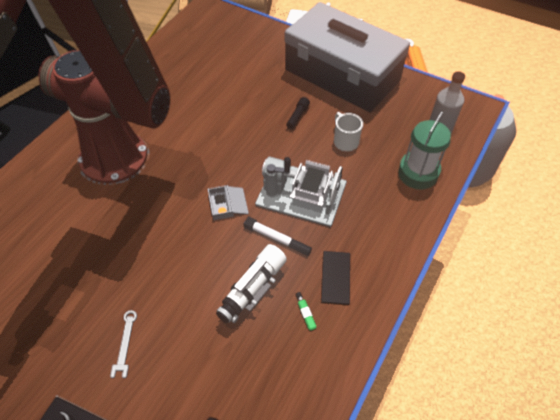

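The top view has +x up and +y to the left. The head is near (228,218) and the telescope near (328,205), with its objective to the left (+y). The pump lies between them at (275,215). Next I'll enlarge crops of both views.

Run:
```python
import cv2,numpy as np
a=cv2.imread("pics/top0.png")[170:270,190:370]; b=cv2.imread("pics/scene0.png")[145:330,200:360]
a=cv2.resize(a,None,fx=4.4,fy=4.4,interpolation=cv2.INTER_CUBIC); cv2.imwrite("pics/topc.png",a)
b=cv2.resize(b,None,fx=3.2,fy=3.2,interpolation=cv2.INTER_CUBIC); cv2.imwrite("pics/scec.png",b)
```

```text
(no output)
```

View pics/topc.png

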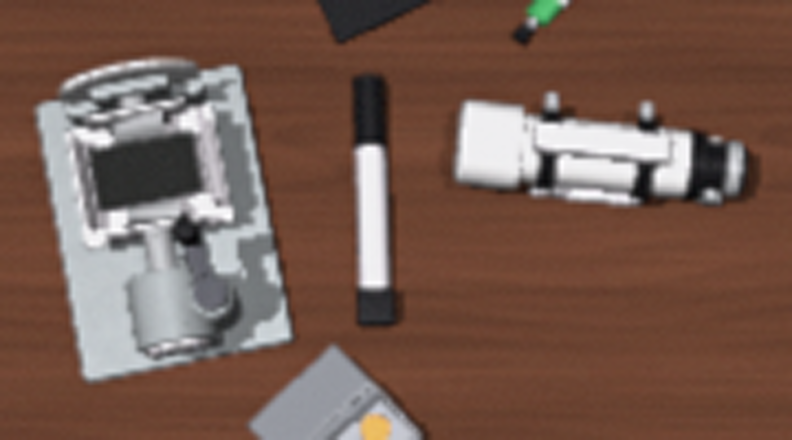

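View pics/scec.png

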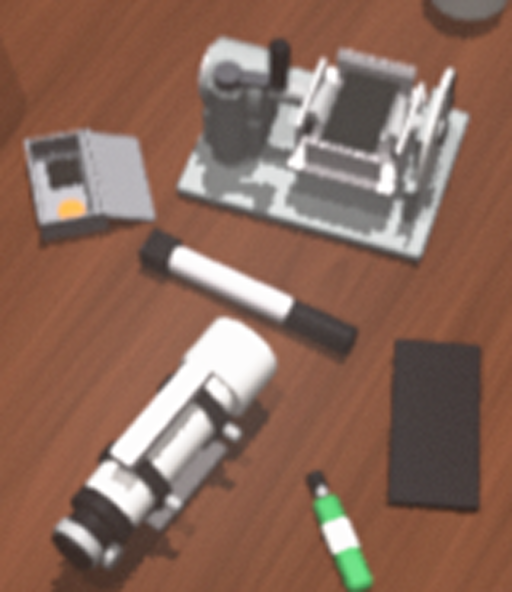

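The top crop shows the bar from about (538,136) to (669,148), the black carrier centred near (147,168), the handle's top at (188,230) and the crank hub at (213,295). In the scene crop the handle's top is at (280,45) and the hub at (228,74). I'll get numbers with masks.

Run:
```python
from h import *
T=lambda x,y:(190+x/4.4-.4,170+y/4.4-.4)
S=lambda x,y:(200+x/3.2-.35,145+y/3.2-.35)
top=cv2.imread("pics/top0.png"); sc=cv2.imread("pics/scene0.png")
def dark(im,c,r,th=60):
    m=(im.max(2)<th).astype(np.uint8); n,l,s,ce=cv2.connectedComponentsWithStats(m,connectivity=4)
    best=[(i,s[i],ce[i]) for i in range(1,n) if np.hypot(*(ce[i]-c))<r and s[i][4]>20]
    return [(l==i,st,cc) for i,st,cc in best]
for n,im,c in(("top",top,T(147,168)),("scene",sc,S(358,112))):
    for m,st,cc in dark(im,np.array(c),15):
        cnt=cv2.findContours(m.astype(np.uint8),0,2)[0][0]; r=cv2.minAreaRect(cnt)
        bp=cv2.boxPoints(r); print(n,"carrier",st[4],cc,onz(n,r[0],.085),r[1]); print(np.array([onz(n,p,.085) for p in bp])[:,:2].round(4).tolist())
print("hub",two("top",T(213,295),"scene",S(228,74)))
print("handle",two("top",T(188,228),"scene",S(280,44)))
print("base",[onz("top",T(*p),.01)[:2].round(3).tolist() for p in((38,105),(240,66),(292,340),(85,380))])
print("bar",[onz("top",T(*p),.113)[:2].round(4).tolist() for p in((538,122),(670,135),(668,160),(537,150))])
print("barscene",[onz("scene",S(*p),.113)[:2].round(4).tolist() for p in((110,455),(210,378),(232,395),(125,472))])
print("shield ends",[onz("top",T(*p),.06)[:2].round(4).tolist() for p in((456,145),(745,168))])
# scope: brighter mask row-wise for bar edges
```

```text
top carrier 288 [222.63888889 208.55208333] [0.60700024 0.17644173 0.085     ] (12.987520217895508, 22.522661209106445)
[[0.623, 0.2186], [0.6358, 0.1424], [0.5911, 0.1344], [0.5783, 0.2103]]
hub (array([0.50630654, 0.12039358, 0.13416477]), np.float64(0.005578365071082688))
handle (array([0.54926155, 0.13492505, 0.18527525]), np.float64(0.005610534791088225))
base [[0.676, 0.274], [0.709, 0.109], [0.483, 0.065], [0.451, 0.231]]
bar [[0.6404, -0.128], [0.63, -0.2293], [0.6105, -0.2273], [0.6185, -0.127]]
barscene [[0.6133, -0.2275], [0.6443, -0.1322], [0.6668, -0.1364], [0.6308, -0.2336]]
shield ends [[0.6327, -0.0665], [0.6139, -0.295]]
```

```bash
python3 -m inch '[{"claw":8.5,"offset":[3.43,-1.73,0.19],"spin":0},{"claw":8.5,"offset":[3.43,-1.73,0.19],"spin":0},{"claw":8.5,"offset":[3.43,-1.73,0.19],"spin":0},{"claw":8.5,"offset":[3.43,-1.73,0.19],"spin":0},{"claw":8.5,"offset":[3.43,-1.73,0.19],"spin":0},{"claw":8.5,"offset":[3.43,-1.73,0.19],"spin":0},{"claw":8.5,"offset":[3.43,-1.73,0.19],"spin":0},{"claw":8.5,"offset":[3.43,-1.73,0.19],"spin":0},{"claw":8.5,"offset":[3.43,-1.73,0.19],"spin":0},{"claw":8.5,"offset":[3.43,-1.73,0.19],"spin":0},{"claw":8.5,"offset":[3.43,-1.73,0.19],"spin":0},{"claw":8.5,"offset":[3.43,-1.73,0.19],"spin":0},{"claw":8.5,"offset":[3.43,-1.73,0.19],"spin":0},{"claw":8.5,"offset":[3.43,-1.73,0.19],"spin":0},{"claw":8.5,"offset":[3.43,-1.73,0.19],"spin":0},{"claw":8.5,"offset":[3.43,-1.73,0.19],"spin":0}]'
python3 -m inch '[{"claw":8.5,"offset":[0,0,0],"spin":-7.6},{"claw":8.5,"offset":[0,0,0],"spin":-7.6},{"claw":8.5,"offset":[0,0,0],"spin":-7.6},{"claw":8.5,"offset":[0,0,0],"spin":-7.6},{"claw":8.5,"offset":[0,0,0],"spin":-7.6},{"claw":8.5,"offset":[0,0,0],"spin":-7.6},{"claw":8.5,"offset":[0,0,0],"spin":-7.6},{"claw":8.5,"offset":[0,0,0],"spin":-7.6},{"claw":8.5,"offset":[0,0,0],"spin":-7.6}]'
python3 - <<'E'
from h import *
o=status.get_obs(); print(o["qpos"],o["ee_pos"],o["ee_rot"])
a=np.array([.625,-.178]);y=np.array([.087,.996]);x=np.array([.996,-.087])
P=[np.r_[a+x*i+y*j,.113] for i in(-.01,.01) for j in(-.052,.052)]
print(((proj("scene",P)+.35-[200,145])*3.2).round().tolist())
im=grab("scene","s1"); c=cv2.resize(im[190:345,200:340][:,:,::-1],None,fx=3.8,fy=3.8,interpolation=cv2.INTER_CUBIC); cv2.imwrite("pics/s1c.png",c)
E
```

```text
clock: 1.7
ee_pos: [0.6258, -0.176, 0.2001]
ee_rot: [[0.959, 0.285, -0.001], [0.285, -0.959, 0.0], [-0.001, -0.001, -1.0]]
force: [1.5, -0.5, 0.2]
finger_gap: 0.995
gripper_force: 0.0
clock: 2.6
ee_pos: [0.6248, -0.1773, 0.2]
ee_rot: [[0.083, 0.997, -0.001], [0.997, -0.083, 0.001], [0.0, -0.001, -1.0]]
force: [-0.7, -0.5, 0.1]
finger_gap: 0.996
gripper_force: 0.0
[-2.20302411e+01  1.68858220e+01  9.04465411e+01  1.38587004e-03
  7.27530262e+01 -1.72911763e+01] [ 0.62476521 -0.17728406  0.2000461 ] [[ 8.26254898e-02  9.96579723e-01 -1.37284512e-03]
 [ 9.96580560e-01 -8.26247597e-02  5.80428390e-04]
 [ 4.65012166e-04 -1.41610894e-03 -9.99998889e-01]]
[[106.0, 455.0], [188.0, 357.0], [127.0, 469.0], [208.0, 370.0]]
```

View pics/s1c.png

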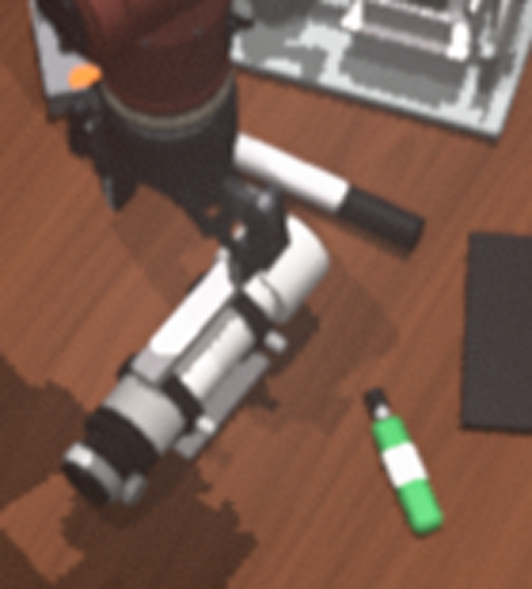

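The bar's near end in the crop, (130,360)-(165,385), agrees with the projection of my estimate. The gripper is over the bar, so I'll descend and grip.

```bash
python3 -m inch '[{"claw":8.5,"offset":[0,0,2.5],"spin":0},{"claw":8.5,"offset":[0,0,2.5],"spin":0},{"claw":8.5,"offset":[0,0,2.5],"spin":0},{"claw":8.5,"offset":[0,0,2.5],"spin":0},{"claw":8.5,"offset":[0,0,1.35],"spin":0},{"claw":8.5,"offset":[0,0,0],"spin":0},{"claw":1.5,"offset":[0,0,0],"spin":0},{"claw":1.5,"offset":[0,0,0],"spin":0},{"claw":1.5,"offset":[0,0,0],"spin":0},{"claw":1.5,"offset":[0,0,0],"spin":0},{"claw":1.5,"offset":[0,0,0],"spin":0},{"claw":1.5,"offset":[0,0,0],"spin":0},{"claw":1.5,"offset":[0,0,0],"spin":0},{"claw":1.5,"offset":[0,0,0],"spin":0}]'
```

```text
clock: 4.05
ee_pos: [0.6263, -0.1779, 0.0887]
ee_rot: [[0.088, 0.996, 0.002], [0.996, -0.088, -0.001], [-0.001, 0.002, -1.0]]
force: [0.5, -0.3, 5.8]
finger_gap: 0.217
gripper_force: 60.5
```

```bash
python3 -m inch '[{"claw":1.5,"offset":[0,0,-0.5],"spin":0},{"claw":1.5,"offset":[0,0,-1],"spin":0},{"claw":1.5,"offset":[0,0,-1.5],"spin":0},{"claw":1.5,"offset":[0,0,-2],"spin":0},{"claw":1.5,"offset":[0,0,-2],"spin":0},{"claw":1.5,"offset":[0,0,-2],"spin":0},{"claw":1.5,"offset":[0,0,-2],"spin":0},{"claw":1.5,"offset":[0,0,-2],"spin":0},{"claw":1.5,"offset":[0,0,-2],"spin":0},{"claw":1.5,"offset":[0,0,-2],"spin":0},{"claw":1.5,"offset":[0,0,-1.5],"spin":0},{"claw":1.5,"offset":[0,0,-1],"spin":0},{"claw":1.5,"offset":[0,0,-0.5],"spin":0},{"claw":1.5,"offset":[0,0,0],"spin":0}]'
python3 - <<'E'
from h import *
sc=grab("scene","s2")[:,:,::-1]; grab("top","t2")
s0=cv2.imread("pics/scene0.png"); t0=cv2.imread("pics/top0.png")
a=cv2.resize(t0[175:265,195:260],None,fx=6,fy=6,interpolation=cv2.INTER_CUBIC)
b=cv2.resize(s0[150:230,252:352],None,fx=4,fy=6,interpolation=cv2.INTER_CUBIC)
b=cv2.resize(s0[155:230,275:350],None,fx=6,fy=6,interpolation=cv2.INTER_CUBIC)
c=np.zeros((540,850,3),np.uint8); c[:540,:390]=a; c[:450,400:850]=b
cv2.imwrite("pics/head.png",c[:,:800])
for (n,im,p) in(("top",t0,(222.6,208.5)),("scene",s0,(311,180))):
    x,y=map(int,p); print(n,im[y-14:y+15:1,x].max(1).tolist(), im[y,x-18:x+19].max(1).tolist())
E
```

```text
clock: 5.45
ee_pos: [0.6254, -0.1775, 0.2878]
ee_rot: [[0.088, 0.996, 0.001], [0.996, -0.088, -0.0], [-0.0, 0.001, -1.0]]
force: [-0.2, -0.6, -6.2]
finger_gap: 0.218
gripper_force: 59.0
top [230, 159, 182, 199, 182, 160, 140, 106, 65, 47, 46, 47, 47, 46, 46, 45, 47, 46, 47, 48, 46, 54, 114, 168, 197, 159, 114, 225, 166] [196, 199, 207, 184, 127, 109, 135, 60, 43, 46, 46, 47, 46, 46, 46, 47, 46, 47, 46, 46, 45, 49, 46, 46, 46, 48, 46, 47, 45, 46, 57, 107, 165, 181, 203, 191, 175]
scene [107, 94, 80, 76, 75, 77, 80, 77, 75, 79, 75, 76, 77, 77, 79, 78, 77, 78, 79, 78, 78, 78, 78, 78, 78, 112, 181, 214, 150] [237, 241, 176, 132, 139, 160, 195, 190, 172, 146, 102, 80, 79, 77, 78, 77, 77, 78, 79, 77, 79, 77, 79, 79, 77, 76, 75, 79, 107, 158, 195, 219, 219, 184, 177, 236, 225]
```

View pics/head.png

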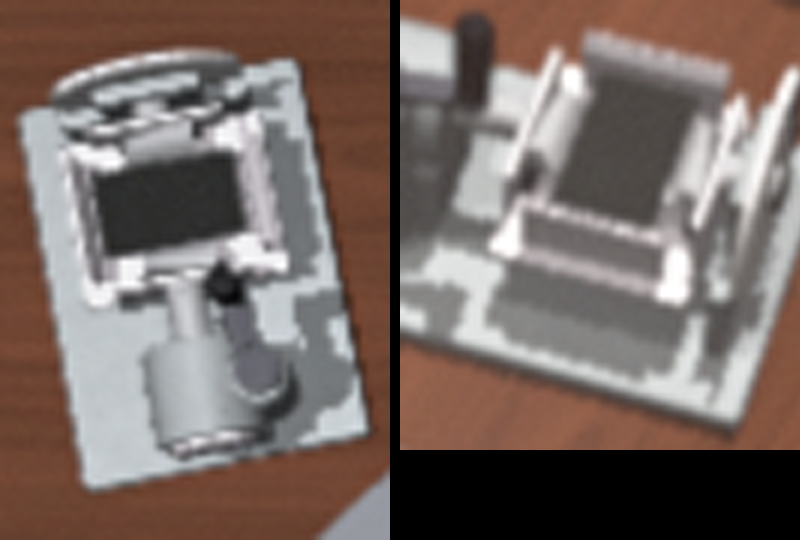

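View pics/s2.png

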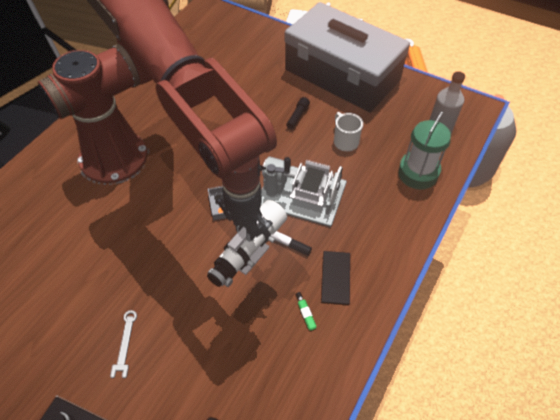

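The left panel shows the carrier's corners at about (97,172), (238,152), (245,232) and (103,258). In the right panel they are at about (590,75), (705,98), (660,235) and (555,205). The second picture shows the telescope hanging level in the gripper near (245,240). Next I'll refine the head's pose and yaw.

Run:
```python
from h import *
A=lambda x,y:(195+x/6-.42,175+y/6-.42); B=lambda x,y:(275+(x-400)/6-.42,155+y/6-.42)
for n,f,cs in(("top",A,[(97,172),(238,152),(245,232),(103,258)]),("scene",B,[(590,75),(705,98),(660,235),(555,205)])):
    P=np.array([onz(n,f(*c),.085)[:2] for c in cs]); print(n,P.round(4).tolist(),P.mean(0).round(4),[np.linalg.norm(P[i]-P[(i+1)%4]).round(4) for i in range(4)],
     [np.degrees(np.arctan2(*(P[i]-P[j])[::-1])).round(1) for i,j in((0,1),(3,2),(1,2),(0,3))])
print("base",P:=np.array([onz("top",A(*p),.01)[:2] for p in((18,112),(297,60),(368,432),(88,488))]).round(4),P.mean(0))
print("baseS",[onz("scene",B(*p),.01)[:2].round(4).tolist() for p in((735,430),(400,338))])
print("hub",two("top",A(258,366),"scene",(200+228/3.2-.35,145+74/3.2-.35)), onz("top",A(258,366),.134),onz("scene",(200+228/3.2-.35,145+74/3.2-.35),.134))
print("handle",onz("top",A(227,285),.18),onz("scene",B(474,25),.18))
# held scope: predicted vs seen extremes
im=cv2.imread("pics/t2.png"); o=status.get_obs(); e=o["ee_pos"]; print(e)
r=o["ee_rot"]; y=np.array([.088,.996,0]); x=np.array([.996,-.088,0])
base=np.array([e[0],e[1],e[2]-.0887])
print("pred obj",proj("scene",base+y*.108+[0,0,.058]),"foc end",proj("scene",base-y*.119+[0,0,.058]),"plate corners",proj("scene",[base+x*.027+y*.045,base+x*.027-y*.045]))
c=cv2.imread("pics/s2.png")[195:295,195:325]; t=im[175:245,280:380]
cv2.imwrite("pics/held.png",cv2.resize(c,None,fx=6,fy=6,interpolation=cv2.INTER_CUBIC))
```

```text
top [[0.6259, 0.2179], [0.6374, 0.1372], [0.5909, 0.1326], [0.576, 0.2133]] [0.6075 0.1752] [np.float64(0.0815), np.float64(0.0468), np.float64(0.0821), np.float64(0.0501)] [np.float64(98.2), np.float64(100.5), np.float64(5.7), np.float64(5.2)]
scene [[0.5742, 0.2108], [0.6288, 0.2263], [0.6487, 0.1431], [0.5979, 0.1336]] [0.6124 0.1785] [np.float64(0.0567), np.float64(0.0855), np.float64(0.0516), np.float64(0.0807)] [np.float64(-164.1), np.float64(-169.3), np.float64(103.5), np.float64(107.1)]
base [[0.6772 0.2769]
 [0.7089 0.1094]
 [0.4839 0.0651]
 [0.4511 0.2296]] [0.580275 0.17025 ]
baseS [[0.7115, 0.1107], [0.5472, 0.0755]]
hub (array([0.50827976, 0.12049708, 0.13597816]), np.float64(0.002020603417701021)) [0.50776941 0.11997922 0.134     ] [0.5081058  0.12264232 0.134     ]
handle [0.54577134 0.13325401 0.18      ] [0.54902944 0.13962606 0.18      ]
[ 0.62469103 -0.17727683  0.28616441]
pred obj [[274.20157026 211.20031057]] foc end [[212.31031289 282.20386079]] plate corners [[268.0390619  248.4161492 ]
 [244.78433188 276.14757897]]
```

View pics/held.png

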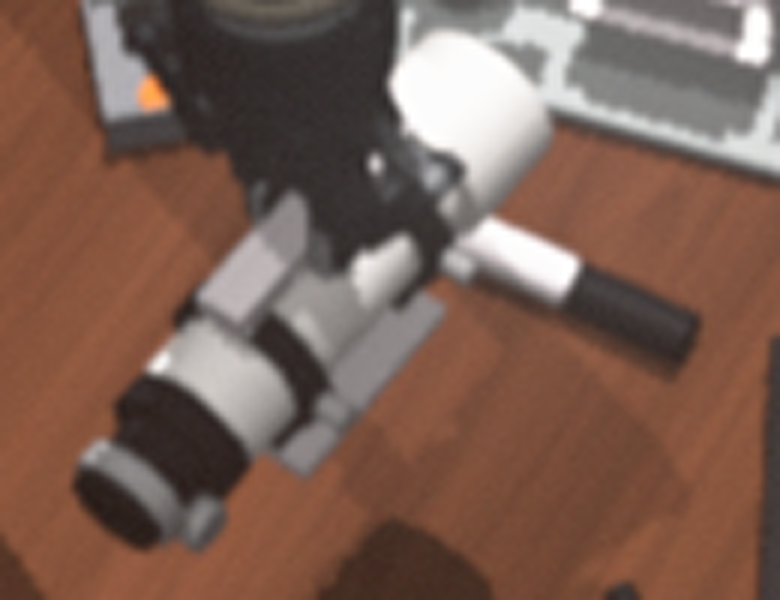

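The scope hangs straight. The plate's corners at (440,318) and (303,476) lie within about 3 mm of the prediction. Now I'll carry it over the head and hover.

```bash
python3 -m inch '[{"claw":1.5,"offset":[0.75,-0.1,0],"spin":0},{"claw":1.5,"offset":[1.5,-0.2,0],"spin":0},{"claw":1.5,"offset":[2.25,-0.3,0],"spin":0},{"claw":1.5,"offset":[2.88,-0.384,0],"spin":0},{"claw":1.5,"offset":[2.88,-0.384,0],"spin":0},{"claw":1.5,"offset":[2.88,-0.384,0],"spin":0},{"claw":1.5,"offset":[2.88,-0.384,0],"spin":0},{"claw":1.5,"offset":[2.88,-0.384,0],"spin":0},{"claw":1.5,"offset":[2.88,-0.384,0],"spin":0},{"claw":1.5,"offset":[2.88,-0.384,0],"spin":0},{"claw":1.5,"offset":[2.88,-0.384,0],"spin":0},{"claw":1.5,"offset":[2.88,-0.384,0],"spin":0},{"claw":1.5,"offset":[2.25,-0.3,0],"spin":0},{"claw":1.5,"offset":[1.5,-0.2,0],"spin":0},{"claw":1.5,"offset":[0.75,-0.1,0],"spin":0},{"claw":1.5,"offset":[0,0,0],"spin":-2.2},{"claw":1.5,"offset":[0,0,0],"spin":-4},{"claw":1.5,"offset":[0,0,0],"spin":-4},{"claw":1.5,"offset":[0,0,0],"spin":-4},{"claw":1.5,"offset":[0,0,0],"spin":-2.2}]'
python3 -m inch '[{"claw":1.5,"offset":[0,0,1],"spin":0},{"claw":1.5,"offset":[0,0,2],"spin":0},{"claw":1.5,"offset":[0,0,2],"spin":0},{"claw":1.5,"offset":[0,0,2],"spin":0},{"claw":1.5,"offset":[0,0,1],"spin":0},{"claw":1.5,"offset":[0,0,0],"spin":0}]'
python3 - <<'E'
from h import *
o=status.get_obs(); e=np.array(o["ee_pos"]); print(o["clock"],e,o["ee_rot"][:,:2].round(3) if hasattr(o["ee_rot"],'round') else o["ee_rot"])
s=grab("scene","s3");t=grab("top","t3")
c=np.zeros((600,800,3),np.uint8)
c[:600,:480]=cv2.resize(s[130:230,265:345],None,fx=6,fy=6,interpolation=cv2.INTER_CUBIC)
c[:430,485:800]=cv2.resize(t[170:256,190:253],None,fx=5,fy=5,interpolation=cv2.INTER_CUBIC)
cv2.imwrite("pics/hov.png",c[:,:,::-1])
a=np.radians(11.4); x=np.array([np.cos(a),np.sin(a),0]);y=np.array([-np.sin(a),np.cos(a),0]); b=e-[0,0,.0887]
print("plate pred in crop",((proj("scene",[b+x*.027+y*.045,b+x*.027-y*.045,b-x*.027-y*.045])-[265,130]+.42)*6).round())
q=np.array([.609,.1765,.085])
print("stops pred",((proj("scene",[q+x*i+y*j for i in(.025,-.025) for j in (.0475,-.0475)])-[265,130]+.42)*6).round())
E
```

```text
clock: 7.55
ee_pos: [0.6095, 0.1738, 0.2872]
ee_rot: [[-0.198, 0.98, -0.001], [0.98, 0.198, -0.001], [-0.001, -0.001, -1.0]]
force: [0.2, 0.9, -5.5]
finger_gap: 0.221
gripper_force: 59.0
clock: 8.15
ee_pos: [0.6077, 0.1738, 0.2042]
ee_rot: [[-0.196, 0.981, -0.006], [0.981, 0.196, -0.001], [-0.0, -0.006, -1.0]]
force: [-0.3, 0.2, -6.2]
finger_gap: 0.223
gripper_force: 59.0
8.15 [0.60771479 0.1738344  0.20420473] [[-0.196  0.981]
 [ 0.981  0.196]
 [-0.    -0.006]]
plate pred in crop [[360. 209.]
 [305. 353.]
 [193. 322.]]
stops pred [[358. 242.]
 [301. 392.]
 [259. 216.]
 [199. 364.]]
```

View pics/hov.png

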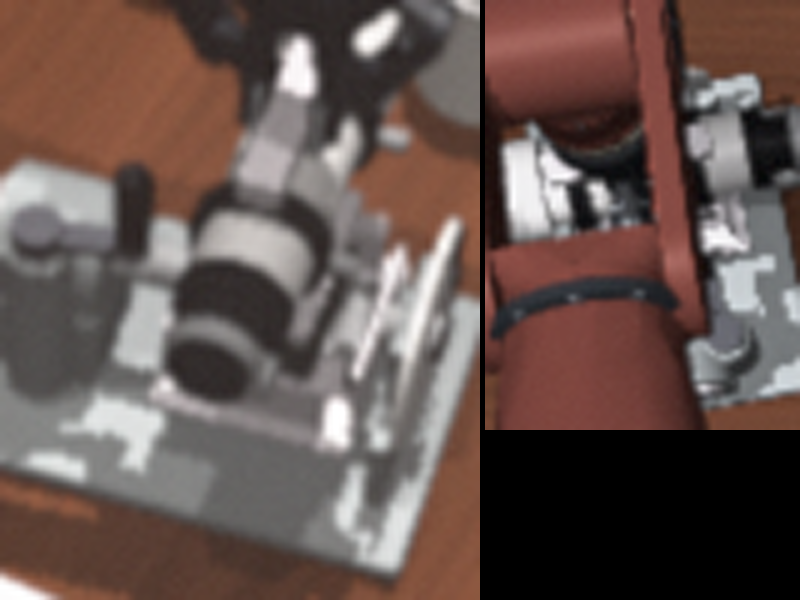

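The near stop's lip runs about (180,355)-(325,390), with the tube directly over it, and the tool agrees with my estimate. I'll lower it slowly and watch the force.

```bash
python3 -m inch '[{"claw":1.5,"offset":[0.05,0.1,0.6],"spin":0},{"claw":1.5,"offset":[0,0,0.6],"spin":0},{"claw":1.5,"offset":[0,0,0.6],"spin":0},{"claw":1.5,"offset":[0,0,0.3],"spin":0},{"claw":1.5,"offset":[0,0,0],"spin":0}]'
python3 -m inch '[{"claw":1.5,"offset":[0,0,0.3],"spin":0},{"claw":1.5,"offset":[0,0,0.3],"spin":0},{"claw":1.5,"offset":[0,0,0.2],"spin":0},{"claw":1.5,"offset":[0,0,0],"spin":0}]'
```

```text
clock: 8.75
ee_pos: [0.6098, 0.175, 0.1853]
ee_rot: [[-0.197, 0.98, -0.002], [0.98, 0.197, -0.0], [0.0, -0.002, -1.0]]
force: [0.1, -0.3, -5.1]
finger_gap: 0.22
gripper_force: 59.0
clock: 9.15
ee_pos: [0.6102, 0.1751, 0.1779]
ee_rot: [[-0.197, 0.98, -0.001], [0.98, 0.197, -0.0], [0.0, -0.001, -1.0]]
force: [-0.2, -0.2, -5.5]
finger_gap: 0.221
gripper_force: 59.0
```

```bash
python3 -m inch '[{"claw":1.5,"offset":[0,0,0.2],"spin":0},{"claw":1.5,"offset":[0,0,0.2],"spin":0},{"claw":1.5,"offset":[0,0,0.2],"spin":0},{"claw":1.5,"offset":[0,0,0],"spin":0}]'
python3 -m inch '[{"claw":1.5,"offset":[0,0,0.2],"spin":0},{"claw":1.5,"offset":[0,0,0.2],"spin":0},{"claw":1.5,"offset":[0,0,0.2],"spin":0},{"claw":1.5,"offset":[0,0,0],"spin":0}]'
```

```text
clock: 9.55
ee_pos: [0.611, 0.1749, 0.1739]
ee_rot: [[-0.197, 0.98, 0.001], [0.98, 0.197, -0.0], [-0.001, 0.001, -1.0]]
force: [-1.8, -2.2, 0.7]
finger_gap: 0.216
gripper_force: 60.0
clock: 9.95
ee_pos: [0.6112, 0.175, 0.1681]
ee_rot: [[-0.197, 0.98, 0.002], [0.98, 0.197, -0.0], [-0.001, 0.002, -1.0]]
force: [-2.8, -1.7, 5.2]
finger_gap: 0.217
gripper_force: 60.5
```

```bash
python3 -m inch '[{"claw":1.5,"offset":[0,0,0.3],"spin":0},{"claw":1.5,"offset":[0,0,0.3],"spin":0},{"claw":1.5,"offset":[0,0,0.3],"spin":0},{"claw":1.5,"offset":[0,0,0],"spin":0},{"claw":1.5,"offset":[0,0,0],"spin":0}]'
python3 -m inch '[{"claw":1.5,"offset":[0,0,0.15],"spin":0},{"claw":1.5,"offset":[0,0,0.15],"spin":0},{"claw":1.5,"offset":[0,0,0],"spin":0}]'
```

```text
clock: 10.45
ee_pos: [0.6113, 0.175, 0.1587]
ee_rot: [[-0.197, 0.98, 0.002], [0.98, 0.197, -0.0], [-0.0, 0.002, -1.0]]
force: [-2.0, -2.9, 5.1]
finger_gap: 0.225
gripper_force: 60.4
clock: 10.75
ee_pos: [0.6116, 0.1749, 0.1568]
ee_rot: [[-0.197, 0.98, 0.002], [0.98, 0.197, -0.0], [-0.001, 0.002, -1.0]]
force: [-4.6, -3.7, 9.3]
finger_gap: 0.222
gripper_force: 61.1
```

```bash
python3 -m inch '[{"claw":1.5,"offset":[0,0,0.15],"spin":0},{"claw":1.5,"offset":[0,0,0.15],"spin":0},{"claw":1.5,"offset":[0,0,0],"spin":0},{"claw":1.5,"offset":[0,0,0],"spin":0}]'
```

```text
clock: 11.15
ee_pos: [0.6119, 0.1747, 0.1566]
ee_rot: [[-0.197, 0.98, 0.003], [0.98, 0.197, -0.001], [-0.001, 0.003, -1.0]]
force: [-7.8, -5.7, 18.2]
finger_gap: 0.219
gripper_force: 62.3
```

```bash
python3 -m inch '[{"claw":1.5,"offset":[0,0,-0.2],"spin":0},{"claw":1.5,"offset":[0,0,-0.2],"spin":0},{"claw":1.5,"offset":[0,0,-0.1],"spin":0},{"claw":1.5,"offset":[0,0,0],"spin":0}]'
```

```text
clock: 11.55
ee_pos: [0.6113, 0.1751, 0.1576]
ee_rot: [[-0.197, 0.98, 0.002], [0.98, 0.197, 0.0], [-0.0, 0.002, -1.0]]
force: [-2.0, -2.8, 5.0]
finger_gap: 0.221
gripper_force: 60.5
```

```bash
python3 -m inch '[{"claw":1.5,"offset":[0,0,-0.15],"spin":0},{"claw":1.5,"offset":[0,0,-0.15],"spin":0},{"claw":1.5,"offset":[0,0,0],"spin":0}]'
```

```text
clock: 11.85
ee_pos: [0.6109, 0.1749, 0.1582]
ee_rot: [[-0.197, 0.98, 0.001], [0.98, 0.197, -0.0], [-0.0, 0.001, -1.0]]
force: [2.5, -2.6, -3.1]
finger_gap: 0.219
gripper_force: 59.3
```

The plate holds against an upward pull at z = 0.158, so it is latched. I'll let go and rise.

```bash
python3 -m inch '[{"claw":5,"offset":[0,0,0],"spin":0},{"claw":5,"offset":[0,0,0],"spin":0},{"claw":5,"offset":[0,0,0],"spin":0},{"claw":5,"offset":[0,0,0],"spin":0},{"claw":5,"offset":[0,0,-1],"spin":0},{"claw":5,"offset":[0,0,-2],"spin":0},{"claw":5,"offset":[0,0,-2.5],"spin":0},{"claw":5,"offset":[0,0,-2],"spin":0},{"claw":5,"offset":[0,0,0],"spin":0}]'
python3 -m inch '[{"claw":5,"offset":[-0.84,-2.33,0],"spin":0},{"claw":5,"offset":[-0.84,-2.33,0],"spin":0},{"claw":5,"offset":[-0.84,-2.33,0],"spin":0},{"claw":5,"offset":[0,0,0],"spin":0}]'
python3 - <<'E'
from h import *
o=status.get_obs(); print(np.round(o["qpos"],1)); s=grab("scene","s4");t=grab("top","t4")
c=np.zeros((600,800,3),np.uint8)
c[:600,:540]=cv2.resize(s[130:230,255:345],None,fx=6,fy=6,interpolation=cv2.INTER_CUBIC)
c[:400,545:800]=cv2.resize(t[175:255,200:251],None,fx=5,fy=5,interpolation=cv2.INTER_CUBIC)
cv2.imwrite("pics/lat.png",c[:,:,::-1])
E
```

```text
clock: 12.75
ee_pos: [0.6133, 0.1758, 0.2399]
ee_rot: [[-0.197, 0.98, 0.009], [0.98, 0.197, 0.002], [-0.0, 0.009, -1.0]]
force: [-0.3, -0.3, 0.8]
finger_gap: 0.589
gripper_force: 0.0
clock: 13.15
ee_pos: [0.544, 0.1356, 0.2329]
ee_rot: [[-0.196, 0.981, -0.004], [0.981, 0.196, -0.001], [-0.0, -0.004, -1.0]]
force: [-0.1, -0.4, 0.6]
finger_gap: 0.589
gripper_force: 0.0
[  6.8   4.7 101.   -0.   74.5  -4.5]
```

View pics/lat.png

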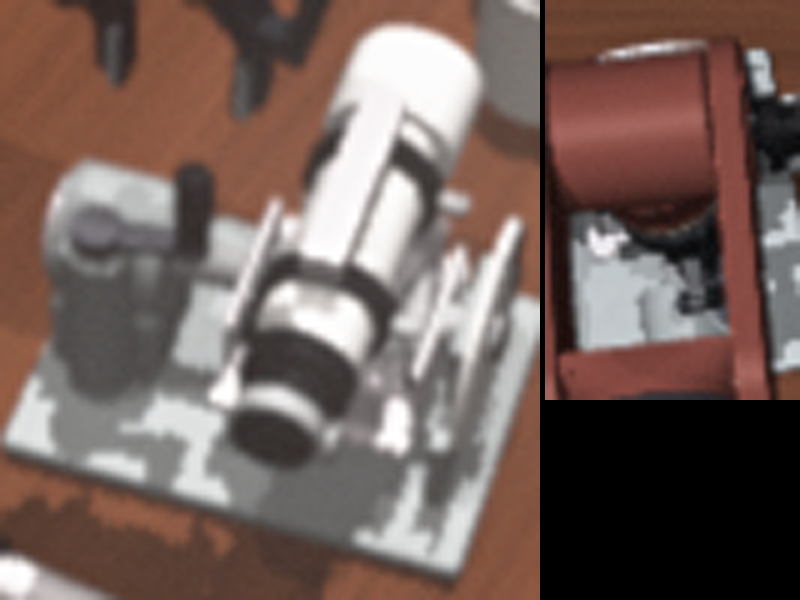

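The telescope sits level in the cradle, with the handle's top at (195,172) and the hub at (97,228) in the crop. Next I'll spin 90 degrees so the fingers close along the head's y.

```bash
python3 -m inch '[{"claw":6,"offset":[0,0,0],"spin":8.18},{"claw":6,"offset":[0,0,0],"spin":8.18},{"claw":6,"offset":[0,0,0],"spin":8.18},{"claw":6,"offset":[0,0,0],"spin":8.18},{"claw":6,"offset":[0,0,0],"spin":8.18},{"claw":6,"offset":[0,0,0],"spin":8.18},{"claw":6,"offset":[0,0,0],"spin":8.18},{"claw":6,"offset":[0,0,0],"spin":8.18},{"claw":6,"offset":[0,0,0],"spin":8.18},{"claw":6,"offset":[0,0,0],"spin":8.18},{"claw":6,"offset":[0,0,0],"spin":8.18},{"claw":6,"offset":[0,0,0],"spin":0}]'
python3 - <<'E'
from h import *
s=status.get_obs(); print(s["qpos"].round(1), s["ee_pos"])
im=grab("scene","s5"); top=eyes.grab_frame("top")
# hub/handle from scene, dark handle blob
r=im[150:185,278:295].max(2); m=(r<70).astype(np.uint8); n,l,st,ce=cv2.connectedComponentsWithStats(m)
for i in range(1,n):
    if st[i][4]>15: print(st[i]+[278,150,0,0,0],ce[i]+[278,150])
for z,p in((.186,(287.1,158.3)),(.134,(270.75,167.6))): print(onz("scene",p,z))
for P in([.5485,.137,.186],[.5485,.137,.139]): print(proj("scene",P))
E
```

```text
clock: 14.45
ee_pos: [0.5478, 0.1372, 0.2342]
ee_rot: [[0.98, 0.198, 0.0], [0.198, -0.98, 0.0], [0.0, -0.0, -1.0]]
force: [0.1, 0.6, 0.3]
finger_gap: 0.705
gripper_force: 0.0
[  6.9   5.  100.6   0.   74.4  85.5] [0.5477675  0.13717043 0.23419115]
[280 150   5   4  16] [282.0625 151.125 ]
[284 158   6  15  70] [286.64285714 164.97142857]
[0.55113855 0.1368138  0.186     ]
[0.50742426 0.12296693 0.134     ]
[[286.28515887 157.87222587]]
[[286.07378466 168.91030805]]
```

```bash
python3 -m inch '[{"claw":6,"offset":[0.1,0,1],"spin":0},{"claw":6,"offset":[0,0,2],"spin":0},{"claw":6,"offset":[0,0,2],"spin":0},{"claw":6,"offset":[0,0,2],"spin":0},{"claw":6,"offset":[0,0,1.7],"spin":0},{"claw":6,"offset":[0,0,0],"spin":0}]'
python3 -m inch '[{"claw":1.5,"offset":[0,0,0],"spin":0},{"claw":1.5,"offset":[0,0,0],"spin":0},{"claw":1.5,"offset":[0,0,0],"spin":0},{"claw":1.5,"offset":[0,0,0],"spin":0},{"claw":1.5,"offset":[0,0,0],"spin":0},{"claw":1.5,"offset":[0,0,0],"spin":0},{"claw":1.5,"offset":[0,0,0],"spin":0}]'
```

```text
clock: 15.15
ee_pos: [0.5452, 0.1365, 0.1435]
ee_rot: [[0.98, 0.198, -0.007], [0.198, -0.98, -0.001], [-0.007, -0.001, -1.0]]
force: [-0.4, 0.1, -0.5]
finger_gap: 0.702
gripper_force: 0.0
clock: 15.85
ee_pos: [0.5491, 0.137, 0.1489]
ee_rot: [[0.98, 0.197, 0.003], [0.197, -0.98, 0.0], [0.003, 0.0, -1.0]]
force: [-0.7, -0.0, 5.9]
finger_gap: 0.203
gripper_force: 58.6
```

The handle is gripped. I'll wind the first 90 degrees clockwise and use the forces to check the circle's centre.

```bash
python3 -m inch '[{"claw":1.5,"offset":[0.031,1.174,-0.2],"spin":0},{"claw":1.5,"offset":[-0.274,1.142,0],"spin":0},{"claw":1.5,"offset":[-0.561,1.032,0],"spin":0},{"claw":1.5,"offset":[0,0,0],"spin":0},{"claw":1.5,"offset":[0,0,0],"spin":0}]'
python3 -m inch '[{"claw":1.5,"offset":[-0.809,0.852,0],"spin":0},{"claw":1.5,"offset":[-1.002,0.614,0],"spin":0},{"claw":1.5,"offset":[-1.126,0.334,0],"spin":0},{"claw":1.5,"offset":[0,0,0],"spin":0},{"claw":1.5,"offset":[0,0,0],"spin":0}]'
```

```text
clock: 16.35
ee_pos: [0.5466, 0.1009, 0.1492]
ee_rot: [[0.981, 0.196, 0.0], [0.196, -0.981, -0.002], [-0.0, 0.002, -1.0]]
force: [4.4, -3.3, -2.0]
finger_gap: 0.197
gripper_force: 59.1
clock: 16.85
ee_pos: [0.5202, 0.0785, 0.1491]
ee_rot: [[0.98, 0.197, -0.002], [0.197, -0.98, -0.001], [-0.002, 0.001, -1.0]]
force: [0.5, -3.8, -1.7]
finger_gap: 0.206
gripper_force: 59.3
```

```bash
cat > fit.py <<'E'
import numpy as np,sys,json
from scipy.optimize import least_squares
P=np.array(json.loads(sys.argv[1])); n=int(sys.argv[2])
a=np.radians(11.4); R=np.array([[np.cos(a),np.sin(a)],[-np.sin(a),np.cos(a)]])
Q=P@R.T
for k in (2,3):
    f=lambda v: np.hypot(*(Q-v[:2]).T)-(v[2] if k==3 else .045)
    r=least_squares(f,[*(R@[.5077,.1215]),.045][:k]); print(k,R.T@r.x[:2],r.x[2:],abs(r.fun).max())
    c=r.x if k==2 else c
d=Q-c; print("psi",np.degrees(np.arctan2(-d[:,1],d[:,0])).round(1))
E
python3 fit.py '[[0.5491,0.137],[0.5466,0.1009],[0.5202,0.0785]]' 0
```

```text
2 [0.50674803 0.12153651] [] 0.00012188787968230724
3 [0.5061304  0.12183917] [0.04556575] 1.16157083951407e-14
psi [-8.7 38.8 84. ]
```

The circle fits to 0.1 mm, so I'll go on for one more turn.

```bash
python3 -m inch '[{"claw":1.5,"offset":[-1.174,0.031,0],"spin":0},{"claw":1.5,"offset":[-1.142,-0.274,0],"spin":0},{"claw":1.5,"offset":[-1.032,-0.561,0],"spin":0},{"claw":1.5,"offset":[-0.852,-0.809,0],"spin":0},{"claw":1.5,"offset":[-0.614,-1.002,0],"spin":0},{"claw":1.5,"offset":[-0.334,-1.126,0],"spin":0},{"claw":1.5,"offset":[-0.031,-1.174,0],"spin":0},{"claw":1.5,"offset":[0.274,-1.142,0],"spin":0},{"claw":1.5,"offset":[0.561,-1.032,0],"spin":0},{"claw":1.5,"offset":[0.809,-0.852,0],"spin":0},{"claw":1.5,"offset":[1.002,-0.614,0],"spin":0},{"claw":1.5,"offset":[1.126,-0.334,0],"spin":0}]'
python3 -m inch '[{"claw":1.5,"offset":[1.174,-0.031,0],"spin":0},{"claw":1.5,"offset":[1.142,0.274,0],"spin":0},{"claw":1.5,"offset":[1.032,0.561,0],"spin":0},{"claw":1.5,"offset":[0.852,0.809,0],"spin":0},{"claw":1.5,"offset":[0.614,1.002,0],"spin":0},{"claw":1.5,"offset":[0.334,1.126,0],"spin":0},{"claw":1.5,"offset":[0.031,1.174,0],"spin":0},{"claw":1.5,"offset":[-0.274,1.142,0],"spin":0},{"claw":1.5,"offset":[-0.561,1.032,0],"spin":0},{"claw":1.5,"offset":[-0.809,0.852,0],"spin":0},{"claw":1.5,"offset":[-1.002,0.614,0],"spin":0},{"claw":1.5,"offset":[-1.126,0.334,0],"spin":0}]'
```

```text
clock: 18.05
ee_pos: [0.4891, 0.163, 0.1491]
ee_rot: [[0.98, 0.199, -0.002], [0.199, -0.98, -0.004], [-0.002, 0.003, -1.0]]
force: [0.8, -7.4, -3.6]
finger_gap: 0.201
gripper_force: 59.7
clock: 19.25
ee_pos: [0.5199, 0.0783, 0.1492]
ee_rot: [[0.981, 0.196, -0.001], [0.196, -0.981, 0.0], [-0.001, -0.0, -1.0]]
force: [-0.1, 2.5, -5.3]
finger_gap: 0.206
gripper_force: 59.5
```

```bash
python3 -m inch '[{"claw":1.5,"offset":[-1.174,0.031,0],"spin":0},{"claw":1.5,"offset":[-1.142,-0.274,0],"spin":0},{"claw":1.5,"offset":[-1.032,-0.561,0],"spin":0},{"claw":1.5,"offset":[-0.852,-0.809,0],"spin":0},{"claw":1.5,"offset":[-0.614,-1.002,0],"spin":0},{"claw":1.5,"offset":[-0.334,-1.126,0],"spin":0},{"claw":1.5,"offset":[-0.031,-1.174,0],"spin":0},{"claw":1.5,"offset":[0.274,-1.142,0],"spin":0},{"claw":1.5,"offset":[0.561,-1.032,0],"spin":0},{"claw":1.5,"offset":[0.809,-0.852,0],"spin":0},{"claw":1.5,"offset":[1.002,-0.614,0],"spin":0},{"claw":1.5,"offset":[1.126,-0.334,0],"spin":0}]'
python3 -m inch '[{"claw":1.5,"offset":[1.174,-0.031,0],"spin":0},{"claw":1.5,"offset":[1.142,0.274,0],"spin":0},{"claw":1.5,"offset":[1.032,0.561,0],"spin":0},{"claw":1.5,"offset":[0.852,0.809,0],"spin":0},{"claw":1.5,"offset":[0.614,1.002,0],"spin":0},{"claw":1.5,"offset":[0.334,1.126,0],"spin":0},{"claw":1.5,"offset":[0.031,1.174,0],"spin":0},{"claw":1.5,"offset":[-0.274,1.142,0],"spin":0},{"claw":1.5,"offset":[-0.561,1.032,0],"spin":0},{"claw":1.5,"offset":[-0.809,0.852,0],"spin":0},{"claw":1.5,"offset":[-1.002,0.614,0],"spin":0},{"claw":1.5,"offset":[-1.126,0.334,0],"spin":0}]'
python3 -m inch '[{"claw":1.5,"offset":[-1.174,0.031,0],"spin":0},{"claw":1.5,"offset":[-1.142,-0.274,0],"spin":0},{"claw":1.5,"offset":[-1.032,-0.561,0],"spin":0},{"claw":1.5,"offset":[-0.852,-0.809,0],"spin":0},{"claw":1.5,"offset":[-0.614,-1.002,0],"spin":0},{"claw":1.5,"offset":[-0.334,-1.126,0],"spin":0},{"claw":1.5,"offset":[-0.031,-1.174,0],"spin":0},{"claw":1.5,"offset":[0.274,-1.142,0],"spin":0},{"claw":1.5,"offset":[0.561,-1.032,0],"spin":0},{"claw":1.5,"offset":[0.809,-0.852,0],"spin":0},{"claw":1.5,"offset":[1.002,-0.614,0],"spin":0},{"claw":1.5,"offset":[1.126,-0.334,0],"spin":0},{"claw":1.5,"offset":[0,0,0],"spin":0},{"claw":1.5,"offset":[0,0,0],"spin":0}]'
```

```text
clock: 20.45
ee_pos: [0.4895, 0.163, 0.1492]
ee_rot: [[0.98, 0.199, -0.002], [0.199, -0.98, -0.003], [-0.002, 0.002, -1.0]]
force: [1.3, -5.4, -5.8]
finger_gap: 0.204
gripper_force: 59.5
clock: 21.65
ee_pos: [0.52, 0.0783, 0.1492]
ee_rot: [[0.98, 0.197, -0.001], [0.197, -0.98, 0.0], [-0.001, -0.0, -1.0]]
force: [0.7, 2.7, -7.7]
finger_gap: 0.208
gripper_force: 59.5
clock: 23.05
ee_pos: [0.4902, 0.1632, 0.1493]
ee_rot: [[0.98, 0.197, -0.0], [0.197, -0.98, -0.001], [-0.0, 0.0, -1.0]]
force: [1.7, -2.5, -9.3]
finger_gap: 0.202
gripper_force: 59.5
```

About 2.75 turns are done. Now I'll release, close the fingers, and touch the bar's top at two points to measure the tilt.

```bash
python3 -m inch '[{"claw":6,"offset":[0,0,0],"spin":0},{"claw":6,"offset":[0,0,0],"spin":0},{"claw":6,"offset":[0,0,0],"spin":0},{"claw":6,"offset":[0,0,0],"spin":0},{"claw":6,"offset":[0,0,-2],"spin":0},{"claw":6,"offset":[0,0,-3],"spin":0},{"claw":6,"offset":[0,0,-3],"spin":0},{"claw":0,"offset":[0,0,-2],"spin":0},{"claw":0,"offset":[3,0.3,0],"spin":0},{"claw":0,"offset":[3,0.3,0],"spin":0},{"claw":0,"offset":[3,0.3,0],"spin":0},{"claw":0,"offset":[3,0.3,0],"spin":0},{"claw":0,"offset":[0,0,0],"spin":0},{"claw":0,"offset":[0,0,0],"spin":0},{"claw":0,"offset":[0,0,0],"spin":0}]'
python3 -c "
from h import *
grab('scene','s6')"
```

```text
clock: 24.55
ee_pos: [0.6092, 0.1753, 0.2494]
ee_rot: [[0.98, 0.197, -0.001], [0.197, -0.98, 0.0], [-0.001, -0.0, -1.0]]
force: [-0.9, 0.5, 0.2]
finger_gap: -0.004
gripper_force: 0.0
```

```bash
python3 -m inch '[{"claw":0,"offset":[0.1,0,2],"spin":0},{"claw":0,"offset":[0,0,2],"spin":0},{"claw":0,"offset":[0,0,1],"spin":0},{"claw":0,"offset":[0,0,0],"spin":0},{"claw":0,"offset":[0,0,0],"spin":0}]'
python3 -m inch '[{"claw":0,"offset":[0,0,0.2],"spin":0},{"claw":0,"offset":[0,0,0.2],"spin":0},{"claw":0,"offset":[0,0,0.2],"spin":0},{"claw":0,"offset":[0,0,0],"spin":0}]'
```

```text
clock: 25.1
ee_pos: [0.611, 0.1756, 0.2]
ee_rot: [[0.98, 0.197, 0.0], [0.197, -0.98, 0.0], [0.0, 0.0, -1.0]]
force: [0.7, -0.7, 0.5]
finger_gap: 0.007
gripper_force: 0.0
clock: 25.5
ee_pos: [0.611, 0.1755, 0.1933]
ee_rot: [[0.98, 0.197, -0.0], [0.197, -0.98, -0.0], [-0.0, 0.0, -1.0]]
force: [0.2, -0.4, -0.4]
finger_gap: 0.001
gripper_force: 0.0
```

```bash
python3 -m inch '[{"claw":0,"offset":[0,0,0.15],"spin":0},{"claw":0,"offset":[0,0,0.15],"spin":0},{"claw":0,"offset":[0,0,0],"spin":0}]'
python3 -m inch '[{"claw":0,"offset":[0,0,0.15],"spin":0},{"claw":0,"offset":[0,0,0.15],"spin":0},{"claw":0,"offset":[0,0,0],"spin":0}]'
```

```text
clock: 25.8
ee_pos: [0.6109, 0.1754, 0.19]
ee_rot: [[0.98, 0.197, -0.001], [0.197, -0.98, -0.0], [-0.001, -0.0, -1.0]]
force: [0.3, 0.1, 0.4]
finger_gap: -0.001
gripper_force: 0.0
clock: 26.1
ee_pos: [0.6111, 0.1755, 0.1874]
ee_rot: [[0.98, 0.197, 0.0], [0.197, -0.98, 0.0], [0.0, -0.0, -1.0]]
force: [-0.4, 0.6, 0.3]
finger_gap: -0.0
gripper_force: 0.0
```

```bash
python3 -m inch '[{"claw":0,"offset":[0,0,0.15],"spin":0},{"claw":0,"offset":[0,0,0.1],"spin":0},{"claw":0,"offset":[0,0,0],"spin":0}]'
python3 -m inch '[{"claw":0,"offset":[0,0,0.15],"spin":0},{"claw":0,"offset":[0,0,0.1],"spin":0},{"claw":0,"offset":[0,0,0],"spin":0}]'
```

```text
clock: 26.4
ee_pos: [0.6115, 0.1757, 0.1864]
ee_rot: [[0.98, 0.197, 0.001], [0.197, -0.98, 0.001], [0.001, -0.0, -1.0]]
force: [-1.7, 0.1, 5.5]
finger_gap: -0.0
gripper_force: 2.7
clock: 26.7
ee_pos: [0.6121, 0.176, 0.1855]
ee_rot: [[0.98, 0.197, 0.003], [0.197, -0.98, 0.001], [0.003, -0.0, -1.0]]
force: [-3.7, 0.3, 8.6]
finger_gap: -0.002
gripper_force: 4.3
```

```bash
python3 -m inch '[{"claw":0,"offset":[0,0,-1.5],"spin":0},{"claw":0,"offset":[0,2,0],"spin":0},{"claw":0,"offset":[0,2,0],"spin":0},{"claw":0,"offset":[0,2,0],"spin":0},{"claw":0,"offset":[0,0,1],"spin":0},{"claw":0,"offset":[0,0,1],"spin":0},{"claw":0,"offset":[0,0,0],"spin":0},{"claw":0,"offset":[0,0,0],"spin":0}]'
python3 -m inch '[{"claw":0,"offset":[0,0,0.15],"spin":0},{"claw":0,"offset":[0,0,0.1],"spin":0},{"claw":0,"offset":[0,0,0],"spin":0}]'
python3 -m inch '[{"claw":0,"offset":[0,0,0.15],"spin":0},{"claw":0,"offset":[0,0,0.1],"spin":0},{"claw":0,"offset":[0,0,0],"spin":0}]'
```

```text
clock: 27.5
ee_pos: [0.622, 0.1175, 0.1762]
ee_rot: [[0.98, 0.198, -0.002], [0.198, -0.98, 0.0], [-0.002, -0.001, -1.0]]
force: [1.4, 0.5, -0.3]
finger_gap: -0.001
gripper_force: 0.0
clock: 27.8
ee_pos: [0.6229, 0.117, 0.1751]
ee_rot: [[0.98, 0.198, 0.0], [0.198, -0.98, 0.0], [0.0, 0.0, -1.0]]
force: [0.5, 0.0, 0.6]
finger_gap: 0.002
gripper_force: 0.0
clock: 28.1
ee_pos: [0.6228, 0.1166, 0.1722]
ee_rot: [[0.98, 0.197, -0.0], [0.197, -0.98, -0.0], [-0.0, -0.0, -1.0]]
force: [0.3, 0.9, -0.4]
finger_gap: -0.003
gripper_force: 0.0
```

```bash
python3 -m inch '[{"claw":0,"offset":[0,0,0.15],"spin":0},{"claw":0,"offset":[0,0,0.1],"spin":0},{"claw":0,"offset":[0,0,0],"spin":0}]'
python3 -m inch '[{"claw":0,"offset":[0,0,0.15],"spin":0},{"claw":0,"offset":[0,0,0.1],"spin":0},{"claw":0,"offset":[0,0,0],"spin":0}]'
```

```text
clock: 28.4
ee_pos: [0.6233, 0.1166, 0.1709]
ee_rot: [[0.98, 0.197, 0.001], [0.197, -0.98, -0.0], [0.001, 0.0, -1.0]]
force: [-1.7, -1.5, 4.2]
finger_gap: 0.003
gripper_force: 2.0
clock: 28.7
ee_pos: [0.6238, 0.1165, 0.1692]
ee_rot: [[0.98, 0.197, 0.002], [0.197, -0.98, -0.0], [0.002, 0.001, -1.0]]
force: [-2.3, 0.1, 6.4]
finger_gap: -0.001
gripper_force: 3.4
```

```bash
q() { grep -E "ee_pos|force:" | grep -v gripper; }
python3 -m inch '[{"claw":0,"offset":[0,0,-0.5],"spin":0},{"claw":0,"offset":[0,0,0],"spin":0},{"claw":0,"offset":[0,0,0],"spin":0},{"claw":0,"offset":[0,0,0],"spin":0}]' | q
python3 -m inch '[{"claw":0,"offset":[0,0,0.1],"spin":0},{"claw":0,"offset":[0,0,0],"spin":0},{"claw":0,"offset":[0,0,0],"spin":0}]' |q
python3 -m inch '[{"claw":0,"offset":[0,0,0.1],"spin":0},{"claw":0,"offset":[0,0,0],"spin":0},{"claw":0,"offset":[0,0,0],"spin":0}]' |q
python3 -m inch '[{"claw":0,"offset":[0,0,0.1],"spin":0},{"claw":0,"offset":[0,0,0],"spin":0},{"claw":0,"offset":[0,0,0],"spin":0}]' |q
python3 -m inch '[{"claw":0,"offset":[0,0,0.1],"spin":0},{"claw":0,"offset":[0,0,0],"spin":0},{"claw":0,"offset":[0,0,0],"spin":0}]' |q
```

```text
ee_pos: [0.6223, 0.1167, 0.1714]
force: [0.4, 0.3, -0.2]
ee_pos: [0.6227, 0.1167, 0.1713]
force: [-1.0, -0.2, 1.4]
ee_pos: [0.623, 0.1166, 0.1709]
force: [-0.4, -0.6, 5.4]
ee_pos: [0.6234, 0.1165, 0.1702]
force: [-2.1, -0.4, 6.1]
ee_pos: [0.6235, 0.1165, 0.1693]
force: [-1.2, -1.6, 5.7]
```

```bash
q() { grep -E "ee_pos|force:" | grep -v gripper; }
python3 -m inch '[{"claw":0,"offset":[0,0,-1.2],"spin":0},{"claw":0,"offset":[0,0,-1.2],"spin":0},{"claw":0,"offset":[0,-2,0],"spin":0},{"claw":0,"offset":[0,-2,0],"spin":0},{"claw":0,"offset":[0,-2,0],"spin":0},{"claw":0,"offset":[0,0,0.4],"spin":0},{"claw":0,"offset":[0,0,0],"spin":0},{"claw":0,"offset":[0,0,0],"spin":0},{"claw":0,"offset":[0,0,0],"spin":0}]' | q
python3 -m inch '[{"claw":0,"offset":[0,0,0.1],"spin":0},{"claw":0,"offset":[0,0,0],"spin":0},{"claw":0,"offset":[0,0,0],"spin":0}]' |q
python3 -m inch '[{"claw":0,"offset":[0,0,0.1],"spin":0},{"claw":0,"offset":[0,0,0],"spin":0},{"claw":0,"offset":[0,0,0],"spin":0}]' |q
python3 -m inch '[{"claw":0,"offset":[0,0,0.1],"spin":0},{"claw":0,"offset":[0,0,0],"spin":0},{"claw":0,"offset":[0,0,0],"spin":0}]' |q
```

```text
ee_pos: [0.6113, 0.1746, 0.1884]
force: [-0.2, -0.1, -0.6]
ee_pos: [0.6111, 0.1752, 0.1874]
force: [-0.4, 1.2, 1.0]
ee_pos: [0.6113, 0.1754, 0.187]
force: [-2.4, -1.3, 2.4]
ee_pos: [0.6115, 0.1755, 0.1865]
force: [-1.4, -2.4, 6.2]
```

Light contacts came at 0.1873 and 0.1713 m, 60 mm apart, which gives a tilt of 14.9°. The pointer is at the 15° mark. I'll retract and hand in.

```bash
python3 -m inch '[{"claw":0,"offset":[0,0,-1],"spin":0},{"claw":0,"offset":[0,0,-3],"spin":0},{"claw":0,"offset":[0,0,-4],"spin":0},{"claw":0,"offset":[0,0,-3],"spin":0},{"claw":0,"offset":[0,0,-1],"spin":0},{"claw":0,"offset":[0,0,0],"spin":0},{"claw":0,"offset":[0,0,0],"spin":0},{"claw":0,"offset":[0,0,0],"spin":0},{"claw":0,"offset":[0,0,0],"spin":0},{"claw":0,"offset":[0,0,0],"spin":0}]'
python3 -c "
from station import sign_off
print(sign_off())"
```

```text
clock: 33.1
ee_pos: [0.6105, 0.1754, 0.3037]
ee_rot: [[0.98, 0.197, -0.003], [0.197, -0.98, -0.0], [-0.003, -0.0, -1.0]]
force: [-0.7, 0.1, 0.5]
finger_gap: -0.005
gripper_force: 0.0
the job is handed in; nothing more can be done
None
```

I handed the job in at 33.1 s: the telescope is latched in the carrier with its objective to the pointer side, and the cradle is wound to about 14.9°, measured by touching the bar's top at two points rather than read off the disc; the hand-in gave no verdict.

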